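# Roll a glass tube to the scoring mark and lock it in

## Task

Roll the big corked glass tube along the fixture's lane, without gripping or lifting it, over to the scoring mark: press it against the sprung buffer by feel, just until both steel flaps have sprung out behind it, and no harder, for it is glass. With the tube left caught on the mark, swing the keeper arm fully across over the tube, then let go of everything. Leave the other things on the bench where they are.

Things in the scene. Friction and masses are not known exactly. Their poses are not given: they have to be found in the camera images.
- tube: White opal-glass tube, corked at both ends, smooth (friction about 0.35), lying across the lane: cylinder 90 mm in diameter, 116 mm long, about 0.36 kg (varies 0.8 to 1.25 times). Origin at its centre, 45 mm above the deck; x axis along the cylinder. Rolls freely along the fixture's y. Too fat to grip; bears at most 18 N of push from the fingers.
- fixture: Grey plate 290 x 420 mm fixed to the bench, its top (the deck) 12 mm up. Origin at bench level at the middle of the lane, which runs along y (x across, z up) between low rails (inner faces x = +-60 mm, 14 mm high), from a 10 mm lip at y = -204 mm to the buffer. Flap posts at x = +-76, y = -12 mm stand 50 mm above the deck. The deck at x = 70 to 175 mm is a shelf with a jar and a block.
- mark (a point): Scoring mark: black line across the deck (and on both rails) at y = 70 mm of the fixture; this point lies 45 mm above the deck over the line, where the tube's centre belongs; axes as the fixture's. A caught tube rests with its centre within about 1 mm of it.
- buffer_face (a point): Sprung aluminium buffer plate (110 wide, 50 mm high) closing the lane's +y end. This fixed point is where the middle of its face rests: 44.5 mm beyond the mark, 45 mm above the deck. It gives toward +y: spring 3200 N/m, 1 N preload, hard stop at 4.3 mm, where the force shoots up. The flaps spring out at about 3 mm (10 N on the buffer, 9 to 14.5 N from the fingers; one may go first).
- flap_near (a joint): Steel flap, 40 mm long, 20 mm high, centred 45 mm above the deck, on an upright hinge at fixture x = -67, y = -12 mm, tip leaning into the lane toward +y to 49 mm from the centre line (keep fingers within 35 mm of it). Value in rad: 0 sprung out (tip at y = 25 mm), about 0.25 pushed aside by the passing tube. When out behind the tube it stops it rolling back. Under 1 N at the tip.
- flap_far (a joint): The same flap mirrored, on the x = +67 mm side.
- keeper (a joint): Keeper arm: steel bar 125 mm long, 16 mm wide, turning about an upright post at point keeper_pivot, its underside 9 mm above the tube's top. Value in rad: 0 parked along the fixture's +y, grows clockwise seen from above to the end stop at 1.571 (across the lane, along +x, over the tube). Stays where left; 1 to 2 N at the handle turns it.
- keeper_handle (a point): Upright round black handle pin at the arm's free end, 16 mm in diameter, standing 50 mm up from the bar; this point is on the pin's axis at mid-height, 115 mm from the pivot axis, 148 mm above the bench.
- keeper_pivot (a point): On the keeper's pivot axis, fixture x = -94, y = 70 mm, at the bar's mid-height, 117 mm above the bench. The post's and hub's top is at 124 mm.
- frit_jar: Small amber jar with a steel lid, 36 mm wide, 55 mm high, on the fixture's shelf; leave alone. Origin under its centre.
- graphite_block: Black block 45 x 60 x 18 mm on the fixture's shelf; leave alone. Origin under its centre.
- rod_glass: Drinking glass of coloured rods, 70 mm wide, rods to 200 mm; leave alone. Origin under its centre.
- rod_pot: Terracotta pot of rods, 100 mm wide, rods to 240 mm; leave alone. Origin under its centre.
- brush: Hand brush lying on the bench; leave alone. Origin at its underside.
- small_jar: Small open glass jar 48 mm wide, 60 mm high; leave alone. Origin under its centre.
There are look-alikes about, which are no part of the job. There is more than one size of the tube; the one meant has the size given above.

How it is judged (in metres and radians):
On the way, in this order (a step that is already met when the one before it is completed fails the run):
1. the tube is caught on the mark between buffer and flaps, the keeper still open (y of tube in the frame of mark between -0.0035 and 0.0035 m and value of joint each of flap_near, flap_far below 0.12 rad and z of tube in the frame of mark below 0.004 m and value of joint keeper below 0.8 rad), for 0.2 s.
2. the keeper is swung fully across (y of tube in the frame of mark between -0.0035 and 0.0035 m and value of joint each of flap_near, flap_far below 0.12 rad and z of tube in the frame of mark below 0.004 m and value of joint keeper above 1.45 rad), for 0.2 s.
At the end, for the whole second after the job is handed in: The tube lies at rest on the deck with its centre within 3.5 mm of the mark along the lane, both flaps sprung out behind it (under 0.12 rad), and the keeper arm swung across over it (at least 1.45 of 1.571 rad) (all of step 2 and linear speed of tube below 0.01 m/s); the robot touches nothing.
It fails at once if the fingers or the arm push on the glass tube with more than 18 N (contact force between any of the fingers, the arm and tube above 18 N).
It fails at once if the tube is lifted more than 8 mm off the deck (z of tube in the frame of mark above 0.008 m).
It fails at once if another thing on the bench or on the fixture's shelf is shifted by more than 20 mm (distance of any of frit_jar, graphite_block, rod_glass, rod_pot, brush, small_jar from where it was at the start of the episode above 0.02 m).
It also fails if it takes over 72 s, if anything falls off the work surface, if the arm or the gripper's body presses on something with over 40 N, if the wrist force passes 120 N, or if a joint passes its speed limit or range.

## Robot

A 6-joint arm with a two-finger parallel gripper is mounted at the origin on the work surface. World frame = base frame: x ahead of the robot, y to its left, z up, the work surface at z = 0. Lengths are in mm, angles in rad, forces in N, time in s.
With the tool pointing down it reaches from about 275 to 850 mm from the base axis. Payload 5.2 kg.
Tool frame: the origin (TCP) lies midway between the tips of the shut fingers; the grasp point (between the pads) lies 19 mm behind it; z points along the fingers, y is the line along which they close (so a half turn about z gives the same grasp; the last joint's range is limited). The gripper opens to 85 mm and grips with 20 to 120 N. Pads are 22 mm wide; open, the fingers measure 114 mm over their backs; the gripper's body (76 mm by 85 mm) begins 54 mm behind the grasp point. The pads swing forward as they close: fully open they stand 13 mm farther back than shut.
Start: joints at [-1.428, 0.259, 1.535, -0, 1.348, -0.203], TCP at [186.443, -517.44, 231.31] pointing down, gripper open.
Joint ranges: [-3.14, 3.14], [-0.91, 2.08], [0.19, 2.58], [-1.22, 4.36], [0.22, 2.71], [-3.12, 3.12]. Speed limits (rad/s): [2.57, 2.57, 3.14, 3.14, 3.14, 3.14].

## Interface

Orientations are given as a unit quaternion [x, y, z, w].
In Python, from rig import observe, snapshot, camera_info, finish_job, boxes_of, regions_of, spot_point gives the robot as it stands.
- The arm moves only by the tool drive_tool, never from a script. Its argument "motion" is a list of rows, each a list of 7 numbers: the turn, a rotation vector about the world's x, y, z as a fraction of full scale, then the shift along the world's x, y, z as a fraction of full scale, then the opening, from 0 (shut) to 1 (fully open). In form: [[ax, ay, az, tx, ty, tz, grip], ...]. A call has exactly 10 rows; each row shifts and turns the commanded pose from where the row before left it; what a row does not reach is not made up. Full scale, the value 1, is 0.03 m for a shift and 5 degrees for a turn. A row lasts 1/12 s, in which the tool goes at most 41.7 mm and 7.16 degrees, less where a joint would pass 70% of its speed; a pose out of reach is approached as far as the arm can. A call with a number of a shift or a turn outside -1 to 1 is refused whole. A call with a gripper value outside its range is refused whole. The fingers move at their own pace and stop on an object; "newtons" is the grip in N (left out, the last holds). Time passes only in rows, so rows that do not move let the fingers close, or fill a call up. It gives the time, the measured TCP pose, the force, the opening and the grip force at its end, in the units of the state.
- observe(): the state, without advancing time (a new reading comes with each control period).
- snapshot(name): name is "side" or "top"; returns (picture, depth): 384x512x3 uint8, red, green, blue; 384x512 float32, mm along the optical axis (not along the pixel's ray), 0 where there is no reading.
- camera_info(name): a dict with "fx", "fy", "cx", "cy" (pixels), "rvec" (rotation vector, rad) and "tvec" (3), from world to camera coordinates, as OpenCV has them. Camera axes: x right, y down, z forward; pixel columns grow to the right and rows downward; lengths in mm; the calibration is good to about 2 mm. A picture is of the moment at which its call begins. camera_info takes no time and is no camera call.
- finish_job(): hands the job in; it is judged then, once.
Trained networks look in the newest picture that a camera, given by its name, has taken for a name from the list of things; names that differ only in an ending like _2 or _b are one class to them, and where a whole thing is asked for, a point or a joint stands for the part that bears it (a point fixed in the world has none). Each returns a list of dicts, best first, with "score" (0 to 1); they miss things now and then, are a little off and sometimes report something else, mostly with a low value. They report only what shows in the picture. A call takes as long as a camera call. They do not tell look-alikes from the thing itself.
- boxes_of(camera, thing): "position" ([column, row] in pixels, amid what is visible of it).
- regions_of(camera, thing): "pixels" (384x512 bool, what is visible of it) and "position" ([column, row] in pixels, amid what is visible of it).
- spot_point(camera, thing): "position" ([column, row] in pixels: a listed point, or the origin of a listed thing).
The state is a dict: "t": time; "joint_pos": joint angles; "joint_velocities": joint speeds; "joint_efforts": joint torques, N m; "eef_pos": TCP position; "eef_rot": TCP orientation; "contact_force": force on the tool from outside, world axes, zero at the start; "torque": the same for the moment, N m; "width": opening from 0.0 (shut) to 1.0 (fully open); "gripper_force": force on a finger pad.
Only numpy, scipy, OpenCV 4.12 (cv2) and the standard library are available. Lean on these libraries where they do the work, as an engineer would, in place of code of your own. Each camera call takes 0.05 s, during which the arm holds its last target. There are 200 camera calls.

## Working session

There is one attempt and no reset: what is moved stays moved. The work goes in short steps, Python scripts to look and compute and a tool call to move; the robot and the scene stay as the last step left them, time stands still between calls to the robot, and variables do not carry over. Pictures are saved under pics/ and viewed, at most 10 in all, crops included, and the job is handed in when it is done.

Besides the shell and the picture viewer there is one more tool, called in YAML: its name, and indented under it one key for each argument. drive_tool: Moves the arm, as the interface text tells. Shift numbers are shares of 0.03 m and turn numbers shares of 5 degrees, none past 1 either way. Its arguments: {"type":"object","properties":{"motion":{"type":"array"},"newtons":{"type":"number"}},"required":["motion"]}

```bash
mkdir -p pics
cat > h.py <<'E'
import numpy as np, cv2
from rig import *
def cam(n):
    c=camera_info(n); K=np.array([[c['fx'],0,c['cx']],[0,c['fy'],c['cy']],[0,0,1.]])
    R=cv2.Rodrigues(np.array(c['rvec'],float))[0]; t=np.array(c['tvec'],float).ravel(); return K,R,t
def at_z(n,px,z):
    K,R,t=cam(n); d=R.T@np.linalg.inv(K)@np.array([px[0],px[1],1.]); o=-R.T@t
    return o+d*(z-o[2])/d[2]
def cloud(n,dep):
    K,R,t=cam(n); v,u=np.mgrid[:384,:512]
    P=np.stack([(u-K[0,2])/K[0,0]*dep,(v-K[1,2])/K[1,1]*dep,dep],-1)
    return (P-t)@R
def proj(n,p):
    K,R,t=cam(n); q=K@(R@np.array(p,float)+t); return q[:2]/q[2]
E
cat > a.py <<'E'
from h import *
print(observe()['contact_force'])
for n in ['top','side']:
    im,d=snapshot(n); cv2.imwrite(f'pics/{n}0.png',im[:,:,::-1]); np.save(f'pics/{n}0.npy',d)
    P=cloud(n,d)
    for th in ['tube','mark','buffer_face','flap_near','flap_far','keeper_handle','keeper_pivot','fixture','frit_jar','graphite_block','rod_glass','rod_pot']:
        for r in spot_point(n,th)[:3]:
            u,v=np.round(r['position']).astype(int); 
            p=P[min(max(v,0),383),min(max(u,0),511)]
            print(n,th,round(r['score'],2),np.round(r['position'],1),p.round(0))
E
python3 a.py
```

```text
[-0.09255629 -1.25993177  0.51271638]
top tube 0.78 [373.8 198.2] [ 512. -342.   59.]
top tube 0.76 [312.7 190.9] [ 520. -138.  106.]
top tube 0.62 [366.6 283.2] [ 215. -156.  766.]
top mark 0.56 [262.4 188.1] [546.  22.  13.]
top buffer_face 0.6 [251.  186.5] [551.  59.  17.]Traceback (most recent call last):
  File "a.py", line 7, in <module>
    for r in spot_point(n,th)[:3]:
             ~~~~~~~~~~^^^^^^
ValueError: it knows: brush, buffer_face, fixture, frit_jar, graphite_block, keeper_handle, keeper_pivot, mark, rod_glass, rod_pot, small_jar, tube
```

```bash
sed -i "s/'flap_near','flap_far',//" a.py; python3 a.py; python3 -c "
import cv2
a=cv2.imread('pics/top0.png');cv2.imwrite('pics/t0b.png',cv2.resize(a[90:290,170:430],(780,600),interpolation=cv2.INTER_CUBIC))"
```

```text
[-0.27127358  0.46109763 -0.67643308]
top tube 0.91 [315.  191.7] [ 518. -145.  103.]
top tube 0.78 [365.8 283.5] [ 213. -153.  772.]
top tube 0.63 [372.7 199.5] [ 505. -338.   61.]
top mark 0.77 [262.1 189.1] [545.  22.   5.]
top buffer_face 0.95 [248.6 187.9] [531.  65.  78.]
top keeper_handle 0.67 [222.7 203. ] [462. 140. 173.]
top keeper_pivot 0.66 [259.3 210.4] [451.  31. 129.]
top fixture 0.78 [281.  195.1] [523. -41.  18.]
top frit_jar 0.56 [311.5 154.6] [ 655. -141.   49.]
top frit_jar 0.43 [264.4 187.7] [545.  16.  18.]
top graphite_block 0.81 [267.9 153.3] [663.   5.  31.]
top rod_glass 0.67 [222.6 204.9] [455. 139. 175.]
top rod_glass 0.58 [380.5 151.2] [ 660. -355.   96.]
top rod_glass 0.53 [279.7 194.2] [527. -38.  16.]
top rod_pot 0.98 [118.  159.4] [605. 480. 122.]
side tube 0.93 [300.5 229.5] [ 519. -180.   80.]
side tube 0.82 [231.1 289.6] [ 210. -341.  111.]
side tube 0.64 [334.8 274.7] [ 499. -374.   57.]
side mark 0.63 [268.9 202.7] [ 186. -555.  465.]
side fixture 0.63 [280.7 230.4] [ 474. -144.   75.]
side frit_jar 0.67 [331.6 226.3] [ 660. -161.   36.]
side graphite_block 0.67 [305.9 206.4] [665.  -7.  31.]
side rod_glass 0.76 [386.4 272.2] [ 655. -408.   27.]
side rod_glass 0.46 [285.4 233. ] [ 474. -166.   77.]
side rod_pot 0.53 [233.9 167.1] [ 149. -517.  518.]
```

View pics/t0b.png

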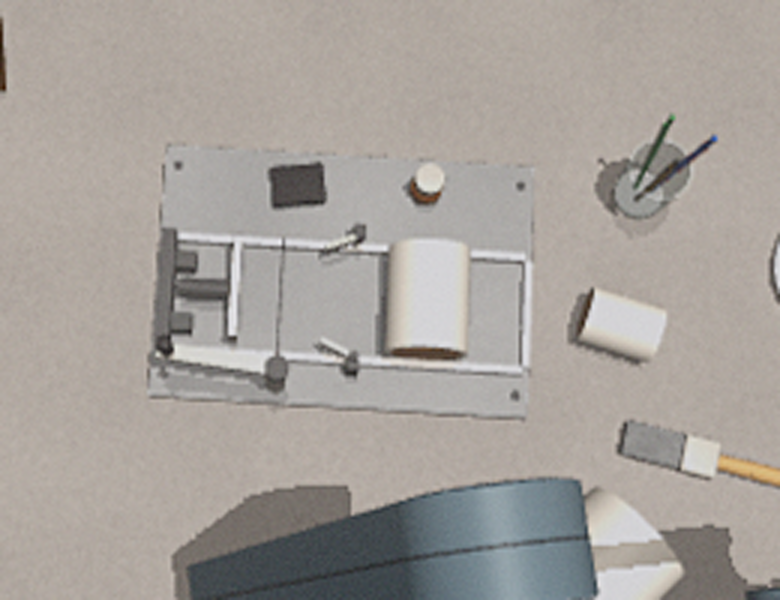

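View pics/side0.png

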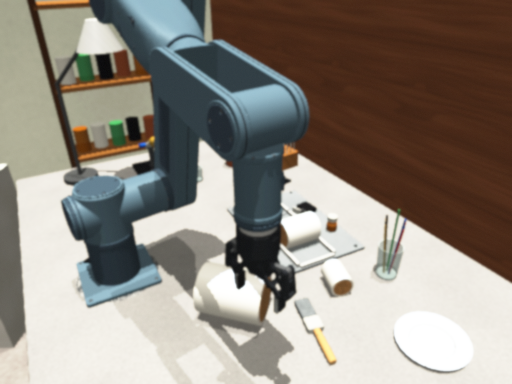

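The top view shows the fixture with +y to the left. The tube lies in the lane at about (313,189), the keeper is parked, its handle at (224,204) and pivot at (262,213), and the mark line is at column 264. A smaller look-alike lies right of the plate, and a bigger one near the gripper. Next I fit the fixture's pose.

```bash
cat > b.py <<'E'
from h import *
C=np.array([[166,145],[534,166],[526,418],[148,397]])/3+np.array([170,90])-0.33
W=np.array([at_z('top',c,12)[:2] for c in C]); 
F=np.array([[175,210],[175,-210],[-115,-210],[-115,210.]])
def fit(F,W):
    f=F-F.mean(0);w=W-W.mean(0)
    a=np.arctan2((f[:,0]*w[:,1]-f[:,1]*w[:,0]).sum(),(f*w).sum()); R=np.array([[np.cos(a),-np.sin(a)],[np.sin(a),np.cos(a)]])
    o=W.mean(0)-R@F.mean(0); return a,o,R
a,o,R=fit(F,W); print('corners',W.round(0).tolist(),np.degrees(a),o, (W-(F@R.T+o)).round(1).tolist())
d=np.load('pics/top0.npy');P=cloud('top',d);im=cv2.imread('pics/top0.png')
m=(abs(P[...,2]-12)<60)&(P[...,0]>380)&(P[...,0]<720)&(P[...,1]>-290)&(P[...,1]<230)
print('bench z',np.median(P[60:90,200:300,2]))
# plate z
Q=P.reshape(-1,3); L=(Q[:,:2]-o)@R
s=(L[:,0]>90)&(L[:,0]<160)&(abs(L[:,1])<150); print('deck z',np.percentile(Q[s,2],[20,50,80]))
# plausible landmarks in fixture coordinates
def loc(px,z): return ((at_z('top',px,z)[:2]-o)@R).round(1)
g=lambda u,v:(u/3+169.67,v/3+89.67)
print('mark line ends',loc(g(283,238),26),loc(g(280,356),26),'deck',loc(g(282,300),12))
print('pivot',loc(g(276,370),124),'buffer',loc(g(239,290),62),'lip',loc(g(526,312),22),'handle',loc(g(165,344),173))
print('posts',loc(g(358,232),62),loc(g(350,366),62))
# tube
for n in ['top','side']:
    dd=np.load(f'pics/{n}0.npy');PP=cloud(n,dd); snapshot(n)
    for r in regions_of(n,'tube')[:3]:
        k=r['pixels']&(dd>0); q=PP[k]; l=(q[:,:2]-o)@R
        print(n,r['score'],r['position'],'z98',np.percentile(q[:,2],[50,98]),'fx',np.percentile(l[:,0],[3,50,97]),'fy',np.percentile(l[:,1],[3,50,97]))
E
python3 b.py
```

```text
corners [[718.0, 153.0], [704.0, -267.0], [415.0, -255.0], [428.0, 162.0]] -1.9549080066640707 [536.3817028  -50.75985452] [[0.0, -0.6], [0.1, -0.2], [0.5, 2.0], [-0.6, -1.2]]
bench z -447.42294108809944
deck z [10.16254977 13.50991449 23.13419976]
mark line ends [70.1 70.3] [-63.8  66.2] deck [ 2.3 67.4]
pivot [-96.3  70.1] buffer [ -0.3 114.8] lip [   2.5 -203.4] handle [-84.9 182.6]
posts [ 72.2 -11. ] [-76.7  -9.2]
top 0.91 [374.4, 198.1] z98 [56.45926389 68.24919357] fx [-42.73827591 -13.70346991  23.44009446] fy [-340.65157323 -299.79976525 -262.31347296]
top 0.85 [380.4, 275.1] z98 [121.69006692 707.73620504] fx [-317.49055376 -267.19799896 -205.07527581] fy [-344.75560448 -290.18820173 -256.95237255]
top 0.71 [315.0, 188.9] z98 [ 94.40841679 107.629733  ] fx [-58.99897553  -7.07454071  52.87454565] fy [-128.38265409  -85.40638624  -46.55457793]
side 0.93 [335.6, 276.2] z98 [49.98935259 63.47945466] fx [-44.90962164 -20.35617146   9.85572676] fy [-352.70092229 -329.94264203 -270.15744867]
side 0.84 [225.0, 293.4] z98 [ 98.80877212 128.17147933] fx [-387.18023683 -320.19876493 -235.07856588] fy [-358.02785124 -298.48062293 -217.38805932]
side 0.83 [298.3, 228.5] z98 [ 80.43677787 102.22701869] fx [-58.83575135  -8.42957639  54.12289513] fy [-137.77976737 -123.94084388  -82.38158074]
```

```bash
python3 -c "
from rig import *
from scipy.spatial.transform import Rotation as R
o=observe();print(o['t'],o['eef_pos'],o['eef_rot'],o['width']);print(R.from_quat(o['eef_rot']).as_matrix().round(3))"
```

```text
1.5 [ 186.45502725 -517.45742776  231.30788509] [9.85091011e-01 1.72034005e-01 1.48554932e-05 6.64500493e-06] 0.9995495022370043
[[ 0.941  0.339  0.   ]
 [ 0.339 -0.941 -0.   ]
 [ 0.     0.    -1.   ]]
```

drive_tool:
  motion:
    - [0,0,0,0.7,0.6,0,0]
    - [0,0,0,0.7,0.6,0,0]
    - [0,0,0,0.7,0.6,0,0]
    - [0,0,0,0.7,0.6,0,0]
    - [0,0,0,0.7,0.6,0,0]
    - [0,0,0,0.7,0.6,0,0]
    - [0,0,0,0.7,0.6,0,0]
    - [0,0,0,0.7,0.6,0,0]
    - [0,0,0,0.7,0.6,0,0]
    - [0,0,0,0.7,0.6,0,0]
  newtons: 20

```text
t: 2.33
eef_pos: [397.4, -336.4, 231.4]
eef_rot: [0.985, 0.172, 0.0, 0.0]
contact_force: [-0.4, -0.1, 0.5]
width: 0.002
gripper_force: 0.0
```

drive_tool:
  motion:
    - [0,0,0.9,0.44,0.39,0,0]
    - [0,0,0.9,0.44,0.39,0,0]
    - [0,0,0.9,0.44,0.39,0,0]
    - [0,0,0.9,0.44,0.39,0,0]
    - [0,0,0.9,0.44,0.39,0,0]
    - [0,0,0.9,0.44,0.39,0,0]
    - [0,0,0.9,0.44,0.39,0,0]
    - [0,0,0.9,0.44,0.39,0,0]
    - [0,0,0.9,0.44,0.39,0,0]
    - [0,0,0.9,0.44,0.39,0,0]

```text
t: 3.17
eef_pos: [529.1, -219.8, 231.3]
eef_rot: [0.843, 0.538, 0.0, 0.0]
contact_force: [0.4, -0.2, 0.1]
width: -0.0
gripper_force: 0.0
```

drive_tool:
  motion:
    - [0,0,0.93,0,0,-0.3,0]
    - [0,0,0.93,0,0,-0.7,0]
    - [0,0,0.93,0,0,-0.8,0]
    - [0,0,0.93,0,0,-0.8,0]
    - [0,0,0.92,0,0,-0.8,0]
    - [0,0,0,0,0,-0.8,0]
    - [0,0,0,0,0,-0.7,0]
    - [0,0,0,0,0,-0.5,0]
    - [0,0,0,0,0,-0.4,0]
    - [0,0,0,0,0,-0.3,0]

```text
t: 4.0
eef_pos: [527.9, -220.1, 46.9]
eef_rot: [0.719, 0.695, -0.0, -0.001]
contact_force: [0.2, -0.3, 0.6]
width: -0.001
gripper_force: 0.0
```

```bash
cat > c.py <<'E'
from h import *
import sys
o=np.array([536.4,-50.8]);a=np.radians(-1.955);R=np.array([[np.cos(a),-np.sin(a)],[np.sin(a),np.cos(a)]])
s=observe();print(s['t'],s['eef_pos'].round(1) if hasattr(s['eef_pos'],'round') else s['eef_pos'],'fixt',((np.array(s['eef_pos'])[:2]-o)@R).round(1),np.round(s['contact_force'],2),np.round(s['joint_pos'],2))
im,d=snapshot('top');tag=sys.argv[1]
cv2.imwrite(f'pics/{tag}.png',cv2.resize(im[90:290,170:430,::-1],(780,600),interpolation=cv2.INTER_CUBIC))
P=cloud('top',d)
for r in regions_of('top','tube')[:3]:
    k=r['pixels']&(d>0);q=P[k];l=(q[:,:2]-o)@R;h=q[:,2]<115
    print(round(r['score'],2),np.round(r['position']),'fx',np.percentile(l[h,0],[3,50,97]).round(),'fy',np.percentile(l[h,1],[3,50,97]).round(),np.percentile(q[:,2],98).round())
E
python3 c.py p1
```

```text
4.0 [ 527.9 -220.1   46.9] fixt [  -2.7 -169.5] [ 0.18 -0.27  0.58] [-0.59  0.48  1.7   0.    0.96 -0.56]
0.85 [366. 284.] fx [-385. -296. -203.] fy [-347. -242. -169.] 132.0
0.82 [309. 181.] fx [-28.  24.  55.] fy [-102.  -65.  -46.] 108.0
0.62 [377. 202.] fx [-44. -18.  14.] fy [-342. -310. -274.] 68.0
```

View pics/p1.png

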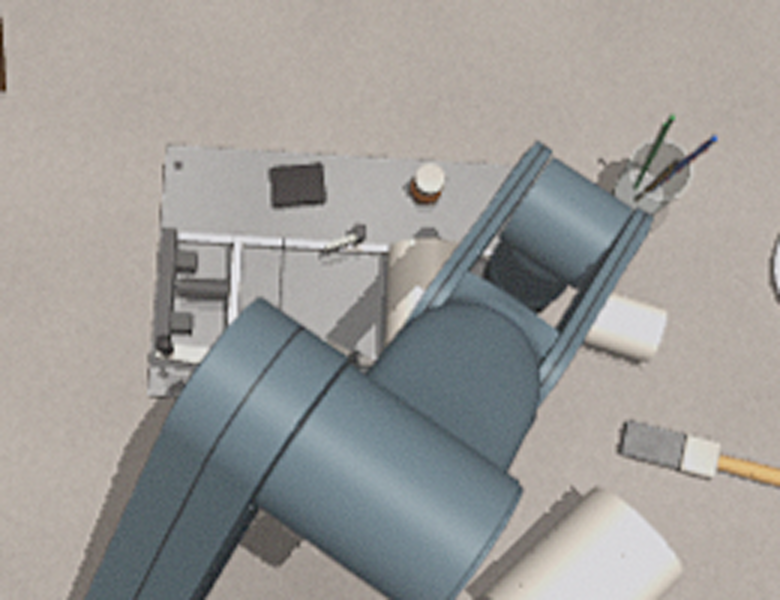

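The finger is down behind the tube, with the lane free ahead (posts at 350/358 px). Approaching gently.

drive_tool:
  motion:
    - [0,0,0,0.05,0.25,0,0]
    - [0,0,0,0.05,0.25,0,0]
    - [0,0,0,0.02,0.08,0,0]
    - [0,0,0,0,0.08,0,0]
    - [0,0,0,0,0.08,0,0]
    - [0,0,0,0,0.08,0,0]
    - [0,0,0,0,0.08,0,0]
    - [0,0,0,0,0.08,0,0]
    - [0,0,0,0,0.1,0,0]
    - [0,0,0,0,0.1,0,0]

```text
t: 4.93
eef_pos: [532.0, -184.8, 48.3]
eef_rot: [0.719, 0.695, 0.0, -0.0]
contact_force: [0.9, 0.0, -0.4]
width: 0.004
gripper_force: 0.0
```

drive_tool:
  motion:
    - [0,0,0,0.005,0.12,0,0]
    - [0,0,0,0.005,0.14,0,0]
    - [0,0,0,0.005,0.15,0,0]
    - [0,0,0,0.005,0.15,0,0]
    - [0,0,0,0.005,0.15,0,0]
    - [0,0,0,0.005,0.15,0,0]
    - [0,0,0,0.005,0.15,0,0]
    - [0,0,0,0.005,0.15,0,0]
    - [0,0,0,0.005,0.15,0,0]
    - [0,0,0,0.005,0.15,0,0]

```text
t: 5.77
eef_pos: [533.9, -141.3, 48.6]
eef_rot: [0.719, 0.695, -0.0, 0.001]
contact_force: [0.0, -1.3, 1.1]
width: -0.001
gripper_force: 1.1
```

drive_tool:
  motion:
    - [0,0,0,0.005,0.15,0,0]
    - [0,0,0,0.005,0.15,0,0]
    - [0,0,0,0.005,0.15,0,0]
    - [0,0,0,0.005,0.15,0,0]
    - [0,0,0,0.005,0.15,0,0]
    - [0,0,0,0.005,0.15,0,0]
    - [0,0,0,0.005,0.15,0,0]
    - [0,0,0,0.005,0.13,0,0]
    - [0,0,0,0.005,0.12,0,0]
    - [0,0,0,0.005,0.1,0,0]

```text
t: 6.6
eef_pos: [535.0, -98.7, 48.3]
eef_rot: [0.719, 0.695, 0.0, -0.0]
contact_force: [-0.4, -1.3, 1.3]
width: 0.001
gripper_force: 0.5
```

```bash
python3 c.py p2
```

```text
6.6 [535.  -98.7  48.3] fixt [  0.2 -47.9] [-0.35 -1.25  1.31] [-0.39  0.44  1.77  0.    0.93 -0.35]
0.93 [374. 198.] fx [-42. -15.  24.] fy [-339. -298. -261.] 68.0
0.69 [365. 286.] fx [-384. -297. -210.] fy [-343. -239. -168.] 132.0
0.56 [274. 177.] fx [ 7. 29. 54.] fy [-11.  42.  55.] 236.0
```

drive_tool:
  motion:
    - [0,0,0,0.005,0.13,0,0]
    - [0,0,0,0.005,0.15,0,0]
    - [0,0,0,0.005,0.15,0,0]
    - [0,0,0,0.005,0.15,0,0]
    - [0,0,0,0.005,0.15,0,0]
    - [0,0,0,0.005,0.15,0,0]
    - [0,0,0,0.005,0.15,0,0]
    - [0,0,0,0.005,0.13,0,0]
    - [0,0,0,0.005,0.1,0,0]
    - [0,0,0,0.005,0.1,0,0]

```text
t: 7.53
eef_pos: [536.5, -58.1, 48.3]
eef_rot: [0.719, 0.695, -0.0, 0.0]
contact_force: [-0.3, -1.1, 0.4]
width: 0.003
gripper_force: 0.5
```

drive_tool:
  motion:
    - [0,0,0,0.002,0.05,0,0]
    - [0,0,0,0.002,0.05,0,0]
    - [0,0,0,0.002,0.05,0,0]
    - [0,0,0,0.002,0.05,0,0]
    - [0,0,0,0.002,0.05,0,0]
    - [0,0,0,0.002,0.05,0,0]
    - [0,0,0,0,0,0,0]
    - [0,0,0,0,0,0,0]
    - [0,0,0,0,0,0,0]
    - [0,0,0,0,0,0,0]

```text
t: 8.37
eef_pos: [536.8, -49.4, 48.2]
eef_rot: [0.719, 0.695, -0.0, -0.0]
contact_force: [-0.8, -0.1, 0.1]
width: 0.001
gripper_force: 0.0
```

```bash
python3 c.py p3
```

```text
8.3667 [536.8 -49.4  48.2] fixt [0.4 1.4] [-0.8  -0.09  0.14] [-0.3   0.43  1.78  0.    0.92 -0.26]
0.91 [363. 284.] fx [-384. -299. -209.] fy [-337. -239. -167.] 132.0
0.8 [375. 199.] fx [-42. -13.  23.] fy [-342. -300. -262.] 68.0
```

drive_tool:
  motion:
    - [0,0,0,0.001,0.04,0,0]
    - [0,0,0,0.001,0.04,0,0]
    - [0,0,0,0.001,0.04,0,0]
    - [0,0,0,0.001,0.04,0,0]
    - [0,0,0,0.001,0.04,0,0]
    - [0,0,0,0.001,0.04,0,0]
    - [0,0,0,0,0,0,0]
    - [0,0,0,0,0,0,0]
    - [0,0,0,0,0,0,0]
    - [0,0,0,0,0,0,0]

```text
t: 9.3
eef_pos: [537.0, -42.1, 48.2]
eef_rot: [0.719, 0.695, -0.0, -0.0]
contact_force: [0.5, -0.2, -0.8]
width: 0.0
gripper_force: 0.0
```

drive_tool:
  motion:
    - [0,0,0,0.001,0.02,0,0]
    - [0,0,0,0.001,0.02,0,0]
    - [0,0,0,0.001,0.02,0,0]
    - [0,0,0,0,0,0,0]
    - [0,0,0,0,0,0,0]
    - [0,0,0,0,0,0,0]
    - [0,0,0,0,0,0,0]
    - [0,0,0,0,0,0,0]
    - [0,0,0,0,0,0,0]
    - [0,0,0,0,0,0,0]

```text
t: 10.13
eef_pos: [537.2, -40.5, 48.3]
eef_rot: [0.719, 0.695, 0.0, 0.0]
contact_force: [-0.5, -1.3, -0.7]
width: -0.001
gripper_force: 0.3
```

drive_tool:
  motion:
    - [0,0,0,0.001,0.02,0,0]
    - [0,0,0,0.001,0.02,0,0]
    - [0,0,0,0.001,0.02,0,0]
    - [0,0,0,0,0,0,0]
    - [0,0,0,0,0,0,0]
    - [0,0,0,0,0,0,0]
    - [0,0,0,0,0,0,0]
    - [0,0,0,0,0,0,0]
    - [0,0,0,0,0,0,0]
    - [0,0,0,0,0,0,0]

```text
t: 10.97
eef_pos: [537.2, -38.9, 48.4]
eef_rot: [0.719, 0.695, -0.0, 0.0]
contact_force: [-1.5, -4.9, 2.2]
width: 0.0
gripper_force: 2.5
```

drive_tool:
  motion:
    - [0,0,0,0,0.015,0,0]
    - [0,0,0,0,0.015,0,0]
    - [0,0,0,0,0,0,0]
    - [0,0,0,0,0,0,0]
    - [0,0,0,0,0,0,0]
    - [0,0,0,0,0,0,0]
    - [0,0,0,0,0,0,0]
    - [0,0,0,0,0,0,0]
    - [0,0,0,0,0,0,0]
    - [0,0,0,0,0,0,0]

```text
t: 11.8
eef_pos: [537.2, -38.2, 48.4]
eef_rot: [0.719, 0.695, -0.0, 0.0]
contact_force: [-1.5, -5.7, 3.1]
width: -0.005
gripper_force: 2.9
```

```bash
cat > d.py <<'E'
from h import *
import sys
s=observe();print(s['t'],np.round(s['eef_pos'],2),np.round(s['contact_force'],2),round(float(s['gripper_force']),2))
o=np.array([536.4,-50.8]);a=np.radians(-1.955);R=np.array([[np.cos(a),-np.sin(a)],[np.sin(a),np.cos(a)]])
W=lambda f:[*(R@np.array(f[:2])+o),f[2]]
for f in [(76,-12,62),(-76,-12,62),(49,25,57),(-49,25,57)]: print(f,proj('side',W(f)).round(),proj('top',W(f)).round())
im,d=snapshot('side');p=proj('side',W((40,20,60))).astype(int)
A=im[max(p[1]-50,0):p[1]+50,p[0]-65:p[0]+65,::-1]; cv2.imwrite(f'pics/{sys.argv[1]}.png',cv2.resize(A,(780,600),interpolation=cv2.INTER_CUBIC)); print(p)
E
python3 d.py s1
```

```text
11.8 [537.24 -38.2   48.41] [-1.54 -5.67  3.12] 2.91
(76, -12, 62) [303. 210.] [289. 166.]
(-76, -12, 62) [263. 222.] [287. 211.]
(49, 25, 57) [291. 208.] [278. 174.]
(-49, 25, 57) [265. 215.] [276. 203.]
[289 208]
```

View pics/s1.png

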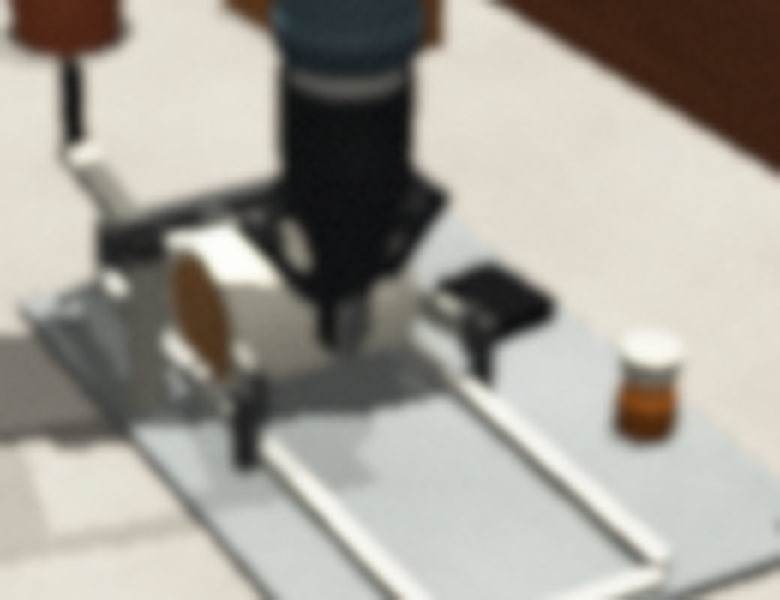

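The tube sits against the buffer with the finger behind it. The near flap (245,355) and far flap (450,305) are still beside the tube. Pressing on in small steps.

drive_tool:
  motion:
    - [0,0,0,0,0.015,0,0]
    - [0,0,0,0,0.015,0,0]
    - [0,0,0,0,0,0,0]
    - [0,0,0,0,0,0,0]
    - [0,0,0,0,0,0,0]
    - [0,0,0,0,0,0,0]
    - [0,0,0,0,0,0,0]
    - [0,0,0,0,0,0,0]
    - [0,0,0,0,0,0,0]
    - [0,0,0,0,0,0,0]

```text
t: 12.68
eef_pos: [537.2, -37.7, 48.4]
eef_rot: [0.719, 0.695, -0.0, 0.0]
contact_force: [-2.5, -7.0, 2.1]
width: 0.001
gripper_force: 3.6
```

drive_tool:
  motion:
    - [0,0,0,0,0.012,0,0]
    - [0,0,0,0,0,0,0]
    - [0,0,0,0,0,0,0]
    - [0,0,0,0,0,0,0]
    - [0,0,0,0,0,0,0]
    - [0,0,0,0,0,0,0]
    - [0,0,0,0,0,0,0]
    - [0,0,0,0,0,0,0]
    - [0,0,0,0,0,0,0]
    - [0,0,0,0,0,0,0]

```text
t: 13.52
eef_pos: [537.2, -37.5, 48.4]
eef_rot: [0.719, 0.695, -0.001, 0.0]
contact_force: [-2.0, -8.3, 2.3]
width: -0.0
gripper_force: 4.0
```

drive_tool:
  motion:
    - [0,0,0,0,0.014,0,0]
    - [0,0,0,0,0,0,0]
    - [0,0,0,0,0,0,0]
    - [0,0,0,0,0,0,0]
    - [0,0,0,0,0,0,0]
    - [0,0,0,0,0,0,0]
    - [0,0,0,0,0,0,0]
    - [0,0,0,0,0,0,0]
    - [0,0,0,0,0,0,0]
    - [0,0,0,0,0,0,0]

```text
t: 14.35
eef_pos: [537.3, -37.2, 48.4]
eef_rot: [0.719, 0.695, -0.001, 0.001]
contact_force: [-1.9, -7.7, 2.9]
width: 0.002
gripper_force: 4.3
```

drive_tool:
  motion:
    - [0,0,0,0,0.014,0,0]
    - [0,0,0,0,0,0,0]
    - [0,0,0,0,0,0,0]
    - [0,0,0,0,0,0,0]
    - [0,0,0,0,0,0,0]
    - [0,0,0,0,0,0,0]
    - [0,0,0,0,0,0,0]
    - [0,0,0,0,0,0,0]
    - [0,0,0,0,0,0,0]
    - [0,0,0,0,0,0,0]

```text
t: 15.18
eef_pos: [537.3, -37.0, 48.4]
eef_rot: [0.719, 0.695, -0.001, 0.001]
contact_force: [-2.1, -9.0, 2.3]
width: 0.001
gripper_force: 4.6
```

```bash
python3 d.py s2
python3 - <<'E'
import cv2,numpy as np
a=cv2.imread('pics/s1.png');b=cv2.imread('pics/s2.png');d=cv2.absdiff(a,b).max(2)
n,_,st,c=cv2.connectedComponentsWithStats((cv2.GaussianBlur(d,(9,9),0)>25).astype(np.uint8))
print([(st[i].tolist()) for i in range(1,n) if st[i][4]>60])
E
```

```text
15.1833 [537.28 -36.99  48.42] [-2.12 -9.02  2.25] 4.63
(76, -12, 62) [303. 210.] [289. 166.]
(-76, -12, 62) [263. 222.] [287. 211.]
(49, 25, 57) [291. 208.] [278. 174.]
(-49, 25, 57) [265. 215.] [276. 203.]
[289 208]
[[413, 83, 5, 23, 84], [215, 274, 16, 11, 135], [420, 289, 13, 15, 148], [439, 289, 21, 17, 272], [411, 313, 40, 27, 547], [434, 355, 17, 14, 195], [387, 400, 15, 11, 133], [78, 442, 12, 9, 85]]
```

View pics/s2.png

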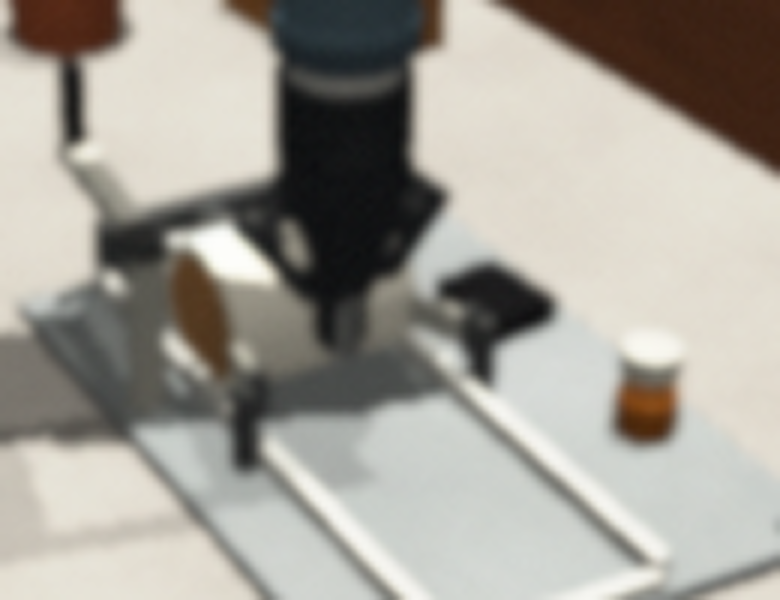

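The far flap (410–470, 290–330) has moved out behind the tube. The near one (245,355) seems unchanged, so a little more.

drive_tool:
  motion:
    - [0,0,0,0,0.014,0,0]
    - [0,0,0,0,0,0,0]
    - [0,0,0,0,0,0,0]
    - [0,0,0,0,0,0,0]
    - [0,0,0,0,0,0,0]
    - [0,0,0,0,0,0,0]
    - [0,0,0,0,0,0,0]
    - [0,0,0,0,0,0,0]
    - [0,0,0,0,0,0,0]
    - [0,0,0,0,0,0,0]

```text
t: 16.07
eef_pos: [537.3, -36.8, 48.5]
eef_rot: [0.719, 0.695, -0.001, 0.001]
contact_force: [-2.5, -10.0, 1.9]
width: -0.001
gripper_force: 5.0
```

```bash
cat > e.py <<'E'
import cv2,numpy as np,sys
a=cv2.imread(f'pics/{sys.argv[1]}.png');b=cv2.imread(f'pics/{sys.argv[2]}.png');d=cv2.GaussianBlur(cv2.absdiff(a,b).max(2),(9,9),0)
for k,(x0,x1,y0,y1) in dict(near=(205,300,310,400),far=(390,480,270,350),ctrl=(500,595,400,490)).items(): q=d[y0:y1,x0:x1];print(k,q.max(),(q>20).sum(),q.mean().round(2))
E
python3 d.py s3|head -1; python3 e.py s1 s2; python3 e.py s2 s3;python3 e.py s1 s3
```

```text
16.0667 [537.29 -36.78  48.47] [-2.53 -9.99  1.94] 4.97
near 11 0 1.98
far 57 1292 11.13
ctrl 2 0 0.96
near 57 564 5.14
far 6 0 1.26
ctrl 3 0 0.96
near 53 502 5.31
far 57 1322 11.32
ctrl 2 0 0.95
```

View pics/s3.png

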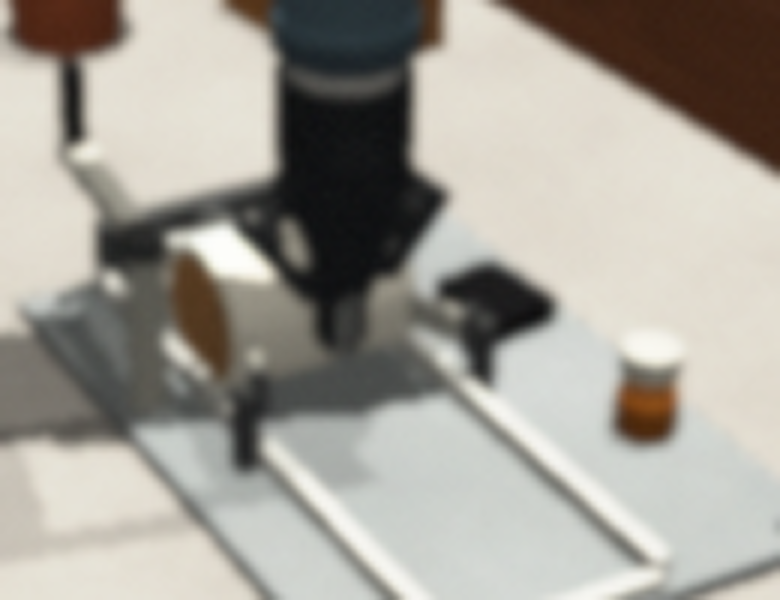

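Both flaps are now out: near at (258,362), far at (440,315). Backing off and rising.

drive_tool:
  motion:
    - [0,0,0,0,-0.03,0,0]
    - [0,0,0,0,-0.05,0,0]
    - [0,0,0,-0.01,-0.2,0,0]
    - [0,0,0,-0.01,-0.3,0,0]
    - [0,0,0,-0.01,-0.4,0,0]
    - [0,0,0,0,-0.2,0.3,0]
    - [0,0,0,0,0,0.8,0]
    - [0,0,0,0,0,1,0]
    - [0,0,0,0,0,1,0]
    - [0,0,0,0,0,1,0]

```text
t: 16.95
eef_pos: [536.1, -71.2, 173.2]
eef_rot: [0.72, 0.694, 0.0, -0.0]
contact_force: [1.3, 0.1, -0.5]
width: 0.002
gripper_force: 0.0
```

drive_tool:
  motion:
    - [0,0,0,-0.5,-0.9,0.5,0]
    - [0,0,0,-0.5,-0.9,0.5,0]
    - [0,0,0,-0.5,-0.9,0,0]
    - [0,0,0,-0.5,-0.9,0,0.5]
    - [0,0,0,-0.5,-0.9,0,0.5]
    - [0,0,0,0,-0.9,0,0.5]
    - [0,0,0,0,-0.9,0,0.5]
    - [0,0,0,0,-0.9,0,0.5]
    - [0,0,0,0,0,0,0.5]
    - [0,0,0,0,0,0,0.5]

```text
t: 17.78
eef_pos: [460.9, -288.3, 201.6]
eef_rot: [0.72, 0.694, 0.0, 0.0]
contact_force: [0.5, 0.6, 0.5]
width: 0.503
gripper_force: 0.0
```

```bash
python3 c.py p4
cat > f.py <<'E'
from h import *
o=np.array([536.4,-50.8]);a=np.radians(-1.955);R=np.array([[np.cos(a),-np.sin(a)],[np.sin(a),np.cos(a)]])
rays=[]
for n in ['top','side']:
    snapshot(n)
    for r in spot_point(n,'keeper_handle')[:2]:
        w=at_z(n,r['position'],148); print(n,round(r['score'],2),np.round(r['position'],1),w.round(1),((w[:2]-o)@R).round(1))
E
python3 f.py
```

```text
17.7833 [ 460.9 -288.3  201.6] fixt [ -67.4 -240. ] [0.47 0.6  0.45] [-0.76  0.27  1.6   0.    1.28 -0.73]
0.95 [264. 186.] fx [-60.  -8.  53.] fy [ 31.  71. 112.] 107.0
0.61 [367. 288.] fx [-388. -317. -213.] fy [-342. -255. -183.] 133.0
0.35 [363. 202.] fx [-28. -20.  -5.] fy [-265. -262. -259.] 56.0
top 0.75 [224.2 203.3] [465.6 137.8 148. ] [-77.1 186.1]
side 0.69 [235.1 173.9] [461.2 138.9 148. ] [-81.6 187. ]
```

View pics/p4.png

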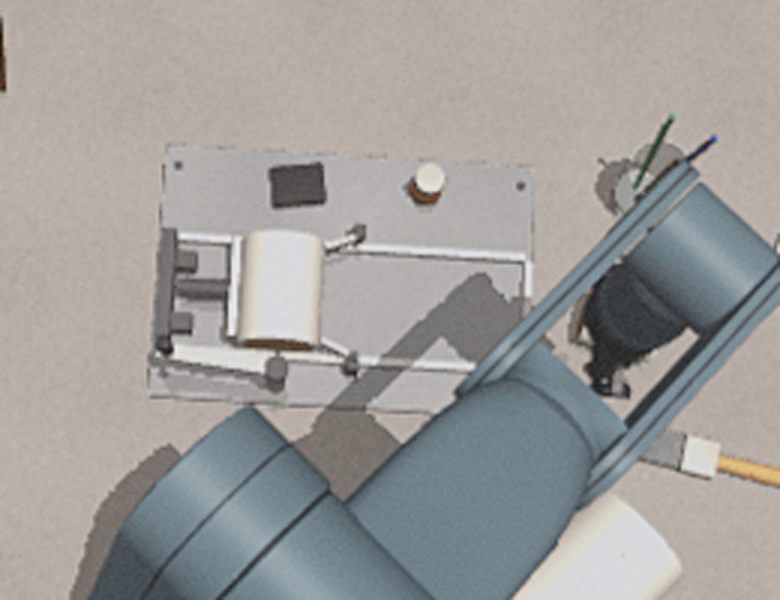

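The tube is held on the mark (centre about (281,290) in the crop) with both flaps behind it. The keeper handle is at (165,345), about 0.12 rad open. Going over the handle.

drive_tool:
  motion:
    - [0,0,0,0,0.5,0.1,0.5]
    - [0,0,0,0,0.8,0.1,0.5]
    - [0,0,0,0,0.8,0,0.5]
    - [0,0,0,0,0.8,0,0.5]
    - [0,0,0,0,0.8,0,0.5]
    - [0,0,0,0,0.8,0,0.5]
    - [0,0,0,0,0.8,0,0.5]
    - [0,0,0,0,0.8,0,0.5]
    - [0,0,0,0,0.8,0,0.5]
    - [0,0,0,0,0.8,0,0.5]

```text
t: 18.92
eef_pos: [460.7, -53.1, 207.6]
eef_rot: [0.719, 0.695, 0.0, -0.0]
contact_force: [0.1, 0.5, -0.5]
width: 0.497
gripper_force: 0.0
```

drive_tool:
  motion:
    - [0,0,-0.2,0,0.8,0,0.5]
    - [0,0,-0.2,0,0.8,0,0.5]
    - [0,0,-0.2,0,0.8,0,0.5]
    - [0,0,-0.2,0,0.8,0,0.5]
    - [0,0,-0.2,0,0.8,0,0.5]
    - [0,0,-0.2,0,0.8,0,0.5]
    - [0,0,-0.2,0,0.7,0,0.5]
    - [0,0,0,0,0.5,0,0.5]
    - [0,0,0,0,0.3,0,0.5]
    - [0,0,0,0,0.1,0,0.5]

```text
t: 19.75
eef_pos: [460.5, 138.3, 207.6]
eef_rot: [0.759, 0.651, 0.0, -0.0]
contact_force: [0.3, -0.3, 0.3]
width: 0.5
gripper_force: 0.0
```

```bash
python3 - <<'E'
from h import *
s=observe();print(s['t'],np.round(s['eef_pos'],1),np.round(s['eef_rot'],3),s['width'],np.round(s['joint_pos'],2),np.round(s['contact_force'],1))
im,d=snapshot('side');p=proj('side',(463,138,170)).astype(int);print(p)
y=max(p[1]-50,0);x=max(p[0]-65,0);cv2.imwrite('pics/k1.png',cv2.resize(im[y:y+100,x:x+130,::-1],(780,600),interpolation=cv2.INTER_CUBIC))
E
python3 f.py
```

```text
19.75 [460.5 138.3 207.6] [ 0.759  0.651  0.    -0.   ] 0.5002680616173053 [0.06 0.15 1.73 0.   1.26 0.21] [ 0.3 -0.3  0.3]
[235 168]
top 0.78 [223.1 204.1] [463.1 141.1 148. ] [-79.8 189.3]
top 0.41 [407.  242.9] [ 357.9 -416.7  148. ] [-165.9 -371.7]
side 0.5 [238.  175.8] [463.3 120.5 148. ] [-78.9 168.7]
```

View pics/k1.png

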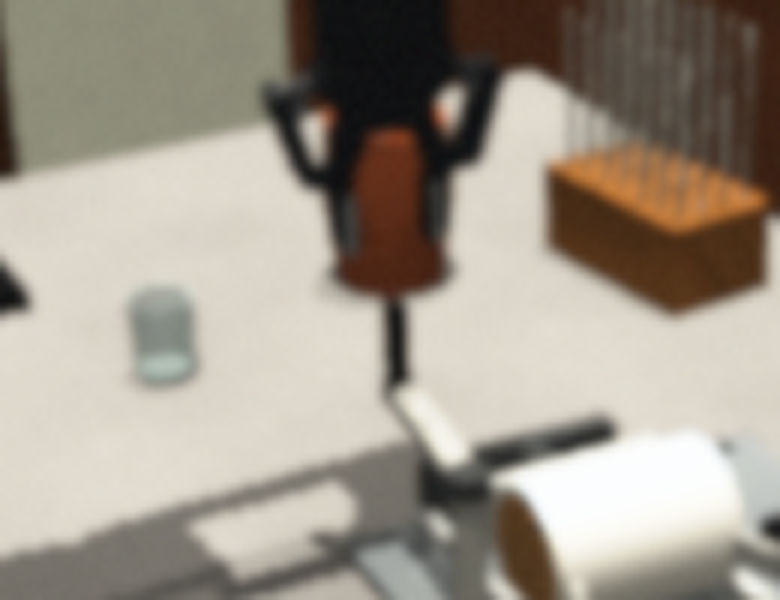

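The fingers (345,235) and (435,225) straddle the pin (395,340) evenly. Lowering around it.

drive_tool:
  motion:
    - [0,0,0,0.05,0,-0.25,0.5]
    - [0,0,0,0.05,0,-0.25,0.5]
    - [0,0,0,0,0,-0.25,0.5]
    - [0,0,0,0,0,-0.25,0.5]
    - [0,0,0,0,0,-0.25,0.5]
    - [0,0,0,0,0,-0.25,0.5]
    - [0,0,0,0,0,-0.25,0.5]
    - [0,0,0,0,0,-0.25,0.5]
    - [0,0,0,0,0,-0.2,0.5]
    - [0,0,0,0,0,-0.1,0.5]

```text
t: 20.83
eef_pos: [463.9, 136.4, 137.2]
eef_rot: [0.76, 0.65, -0.001, -0.0]
contact_force: [-1.1, 0.3, -0.4]
width: 0.503
gripper_force: 0.0
```

Run:
```python
import numpy as np
o=np.array([536.4,-50.8]);a=np.radians(-1.955);R=np.array([[np.cos(a),-np.sin(a)],[np.sin(a),np.cos(a)]])
piv=np.array([-94,70]);P=lambda t:R@(piv+115*np.array([np.sin(t),np.cos(t)]))+o
print(P(.13),P(1.571)); th=np.linspace(.13,1.571,31)
D=np.diff([P(t) for t in th],axis=0)/30; print(D.round(2).tolist(), np.degrees(th[1]-th[0])/5)
```

```text
[463.63205422 135.82069122] [559.77499472  18.41944042]
[[0.18, -0.03], [0.18, -0.04], [0.18, -0.05], [0.17, -0.06], [0.17, -0.07], [0.17, -0.08], [0.16, -0.08], [0.16, -0.09], [0.15, -0.1], [0.15, -0.11], [0.14, -0.11], [0.14, -0.12], [0.13, -0.13], [0.13, -0.13], [0.12, -0.14], [0.11, -0.15], [0.11, -0.15], [0.1, -0.16], [0.09, -0.16], [0.08, -0.16], [0.08, -0.17], [0.07, -0.17], [0.06, -0.17], [0.05, -0.18], [0.04, -0.18], [0.03, -0.18], [0.02, -0.18], [0.02, -0.18], [0.01, -0.18], [-0.0, -0.18]] 0.5504214551890106
```

drive_tool:
  motion:
    - [0,0,0,0,0,0,0.3]
    - [0,0,0,0,0,0,0.3]
    - [0,0,-0.55,0.18,-0.03,0,0.3]
    - [0,0,-0.55,0.18,-0.04,0,0.3]
    - [0,0,-0.55,0.18,-0.05,0,0.3]
    - [0,0,-0.55,0.17,-0.06,0,0.3]
    - [0,0,-0.55,0.17,-0.07,0,0.3]
    - [0,0,-0.55,0.17,-0.08,0,0.3]
    - [0,0,-0.55,0.16,-0.08,0,0.3]
    - [0,0,-0.55,0.16,-0.09,0,0.3]

```text
t: 21.67
eef_pos: [505.6, 121.5, 138.6]
eef_rot: [0.871, 0.492, 0.0, -0.0]
contact_force: [-1.6, 0.4, -0.0]
width: 0.303
gripper_force: 0.6
```

drive_tool:
  motion:
    - [0,0,-0.55,0.15,-0.1,0,0.3]
    - [0,0,-0.55,0.15,-0.11,0,0.3]
    - [0,0,-0.55,0.14,-0.11,0,0.3]
    - [0,0,-0.55,0.14,-0.12,0,0.3]
    - [0,0,-0.55,0.13,-0.13,0,0.3]
    - [0,0,-0.55,0.13,-0.13,0,0.3]
    - [0,0,-0.55,0.12,-0.14,0,0.3]
    - [0,0,-0.55,0.11,-0.15,0,0.3]
    - [0,0,-0.55,0.11,-0.15,0,0.3]
    - [0,0,-0.55,0.1,-0.16,0,0.3]

```text
t: 22.5
eef_pos: [544.4, 82.7, 138.8]
eef_rot: [0.963, 0.27, 0.001, -0.0]
contact_force: [-0.1, 1.2, -0.4]
width: 0.301
gripper_force: 0.7
```

drive_tool:
  motion:
    - [0,0,-0.55,0.09,-0.16,0,0.3]
    - [0,0,-0.55,0.08,-0.16,0,0.3]
    - [0,0,-0.55,0.08,-0.17,0,0.3]
    - [0,0,-0.55,0.07,-0.17,0,0.3]
    - [0,0,-0.55,0.06,-0.17,0,0.3]
    - [0,0,-0.55,0.05,-0.18,0,0.3]
    - [0,0,-0.55,0.04,-0.18,0,0.3]
    - [0,0,-0.55,0.03,-0.18,0,0.3]
    - [0,0,-0.55,0.02,-0.18,0,0.3]
    - [0,0,-0.55,0.02,-0.15,0,0.3]

```text
t: 23.33
eef_pos: [560.7, 31.3, 139.0]
eef_rot: [0.999, 0.034, 0.001, -0.0]
contact_force: [0.7, 1.5, 0.6]
width: 0.3
gripper_force: 0.6
```

drive_tool:
  motion:
    - [0,0,-0.55,0,-0.1,0,0.3]
    - [0,0,-0.3,0,-0.1,0,0.3]
    - [0,0,0,0,-0.1,0,0.3]
    - [0,0,0,0,-0.06,0,0.3]
    - [0,0,0,0,-0.06,0,0.3]
    - [0,0,0,0,-0.05,0,0.3]
    - [0,0,0,0,-0.03,0,0.3]
    - [0,0,0,0,-0.03,0,0.3]
    - [0,0,0,0,0,0,0.3]
    - [0,0,0,0,0,0,0.3]

```text
t: 24.17
eef_pos: [559.9, 15.3, 138.2]
eef_rot: [1.0, -0.002, -0.0, 0.0]
contact_force: [-0.7, 0.8, 0.2]
width: 0.302
gripper_force: 0.0
```

drive_tool:
  motion:
    - [0,0,0,0,-0.03,0,0.3]
    - [0,0,0,0,-0.03,0,0.3]
    - [0,0,0,0,-0.03,0,0.3]
    - [0,0,0,0,-0.03,0,0.3]
    - [0,0,0,0,0,0,0.3]
    - [0,0,0,0,0,0,0.3]
    - [0,0,0,0,0,0,0.3]
    - [0,0,0,0,0,0,0.3]
    - [0,0,0,0,0,0,0.3]
    - [0,0,0,0,0,0,0.3]

```text
t: 25.0
eef_pos: [560.1, 11.8, 138.3]
eef_rot: [1.0, -0.002, -0.0, 0.0]
contact_force: [-0.5, 0.1, -0.4]
width: 0.302
gripper_force: 0.0
```

drive_tool:
  motion:
    - [0,0,0,0,-0.03,0,0.3]
    - [0,0,0,0,-0.03,0,0.3]
    - [0,0,0,0,-0.03,0,0.3]
    - [0,0,0,0,-0.03,0,0.3]
    - [0,0,0,0,0,0,0.3]
    - [0,0,0,0,0,0,0.3]
    - [0,0,0,0,0,0,0.3]
    - [0,0,0,0,0,0,0.3]
    - [0,0,0,0,0,0,0.3]
    - [0,0,0,0,0,0,0.3]

```text
t: 25.83
eef_pos: [560.0, 11.3, 138.3]
eef_rot: [1.0, -0.002, 0.0, -0.002]
contact_force: [1.4, 11.2, 1.2]
width: 0.296
gripper_force: 5.7
```

```bash
python3 d.py k2|head -1; python3 f.py
```

```text
25.8333 [560.04  11.35 138.29] [ 1.44 11.2   1.24] 5.69
top 0.52 [265.8 170.3] [572.7  13.  148. ] [34.1 65. ]
side 0.72 [277.8 183.8] [5.504e+02 3.000e-01 1.480e+02] [12.3 51.5]
```

View pics/k2.png

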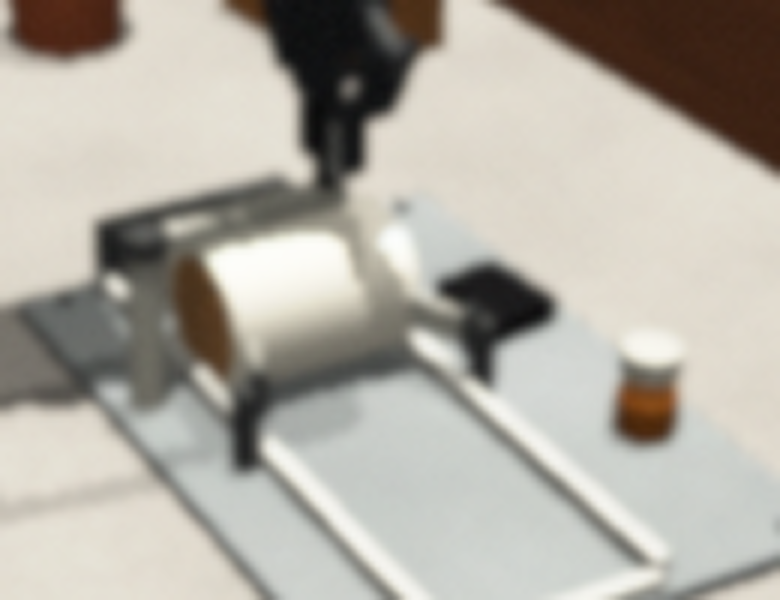

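The force rose to 11 N at the end stop: the keeper lies across over the tube (bar from (150,235) to (330,190)). Centring on the pin, opening and rising.

drive_tool:
  motion:
    - [0,0,0,0,0.1,0,0.3]
    - [0,0,0,0,0.1,0,0.4]
    - [0,0,0,0,0.07,0,0.5]
    - [0,0,0,0,0,0,0.5]
    - [0,0,0,0,0,0.3,0.5]
    - [0,0,0,0,0,0.5,0.5]
    - [0,0,0,0,0,0.7,0.5]
    - [0,0,0,0,0,0.8,0.5]
    - [0,0,0,0,0,0.8,0.5]
    - [0,0,0,0,0,0.8,0.5]

```text
t: 26.92
eef_pos: [559.9, 16.0, 257.2]
eef_rot: [1.0, -0.002, 0.0, 0.0]
contact_force: [1.3, -0.3, 0.2]
width: 0.499
gripper_force: 0.0
```

drive_tool:
  motion:
    - [0,0,0,-0.3,-0.5,0.3,0.5]
    - [0,0,0,-0.5,-0.9,0,0.5]
    - [0,0,0,-0.5,-0.9,0,0.5]
    - [0,0,0,-0.5,-0.9,0,0.5]
    - [0,0,0,-0.5,-0.9,0,0.5]
    - [0,0,0,-0.5,-0.9,0,0.5]
    - [0,0,0,0,-0.9,0,0.5]
    - [0,0,0,0,-0.9,0,0.5]
    - [0,0,0,0,-0.5,0,0.5]
    - [0,0,0,0,0,0,0.5]

```text
t: 27.75
eef_pos: [476.0, -205.8, 264.7]
eef_rot: [1.0, -0.004, 0.0, 0.001]
contact_force: [0.2, 0.7, 0.6]
width: 0.498
gripper_force: 0.0
```

```bash
python3 c.py p5; python3 f.py
```

```text
27.75 [ 476.  -205.8  264.7] fixt [ -55.1 -157. ] [0.22 0.73 0.59] [-0.62  0.18  1.55 -0.    1.41  0.96]
0.87 [262. 187.] fx [-60.  -6.  54.] fy [ 29.  79. 113.] 106.0
0.65 [381. 201.] fx [-45. -23.   2.] fy [-342. -323. -260.] 584.0
0.57 [366. 285.] fx [-384. -298. -204.] fy [-337. -240. -168.] 132.0
top 0.72 [260.  211.6] [442.6  28.  148. ] [-96.4  75.6]
top 0.59 [264.5 171.9] [567.5  16.9 148. ] [28.7 68.7]
side 0.66 [278.  182.4] [556.3   8.5 148. ] [17.8 59.9]
```

View pics/p5.png

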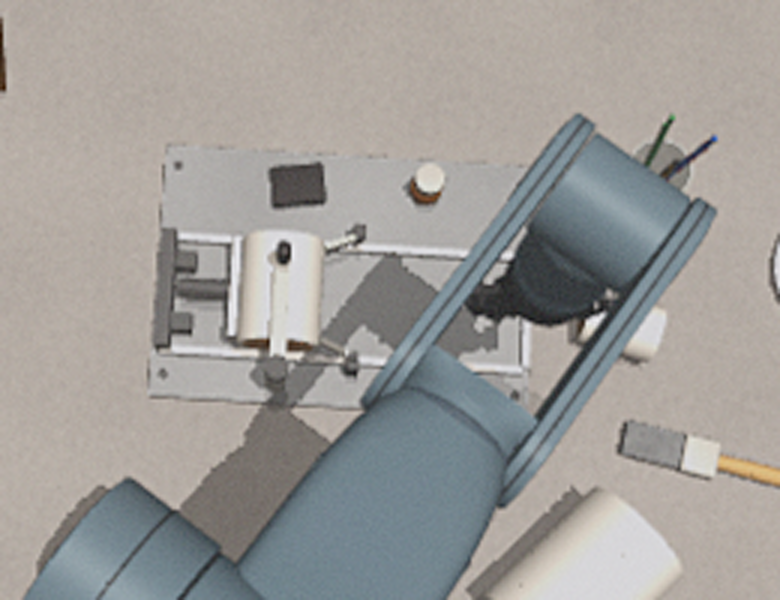

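The tube is on the mark with both flaps behind it. The keeper lies straight across, handle at (284,250) and hub at (276,370), and the arm is clear of everything.

```bash
python3 -c "
from rig import *
print(finish_job())"
```

```text
the job is handed in; nothing more can be done
None
```

I handed the job in at about 28 s: the tube sits on the mark with both flaps out behind it, the keeper is fully across, and the arm is clear; the highest push read while pressing the tube was about 10 N, and the judge returned no verdict.

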